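# Open the baking chest by its hidden catch and put the mould away

## Robot

A 6-joint arm with a two-finger parallel gripper is mounted at the origin on the work surface. World frame = base frame: x ahead of the robot, y to its left, z up, the work surface at z = 0. Lengths are in mm, angles in rad, forces in N, time in s.
With the tool pointing down it reaches from about 350 to 975 mm from the base axis. Payload 7.1 kg.
Tool frame: the origin (TCP) lies between the finger pads; the fingertips stand 17 mm ahead of it and the grasp point (between the pads) lies 2 mm behind it (tip_reach is the y of the fingertips in the tool frame, in mm); y points along the fingers, x is the direction in which the jaws open and shut, and the axes are right-handed (so a half turn about y gives the same grasp; the last joint's range is limited). The gripper opens to 88 mm and grips with 3 to 60 N. Pads are 20 mm wide; open, the fingers measure 115 mm over their backs; the gripper's body (75 mm by 178 mm) begins 61 mm behind the grasp point.
Start: joints at [1.257, 0.423, 1.63, -0, 1.089, -0.019], TCP at [181.561, 598.031, 239.675] pointing down, gripper open.
Joint ranges: [-3, 3], [-0.9, 2.11], [0.09, 2.58], [-1.31, 4.45], [0.11, 2.69], [-2.54, 2.54]. Speed limits (rad/s): [2.39, 2.39, 3.01, 3.14, 3.14, 3.14].

## Interface

Orientations are given as a rotation vector (axis times angle).
In Python, from workcell import get_obs, get_image, camera_model, close_job, silhouettes, tip_of, tip_reach gives the robot as it stands. The module is installed in compiled form; this text tells all that it offers.
- The arm moves only by the tool arm_command, never from a script. Its argument "targets" is a list of rows, each a list of 4 numbers: the shift along the tool's x, y, z in mm, then the turn about the tool's y in rad. A call has 1 to 20 rows; each row shifts and turns the commanded pose from where the row before left it, along the tool's axes as they then stand; what a row does not reach is not made up. A row lasts 1/12 s, in which the tool goes at most 41.7 mm and 7.16 degrees, less where a joint would pass 70% of its speed; a pose out of reach is approached as far as the arm can. A call is refused whole if a number of a shift passes 41.7 or a number of a turn 0.125, either way. A call with a gripper value outside its range is refused whole. "gripper" is the opening in per cent of the stroke, from 0 (shut) to 100 (fully open), set as the call begins (left out, the last holds). The fingers move at their own pace and stop on an object; the grip force is fixed at half the most. Time passes only in rows, so rows that do not move let the fingers close. It gives the time, the measured TCP pose, the force and the opening at its end, in the units of the state.
- get_obs(): the state, without advancing time (a new reading comes with each control period).
- get_image(name): name is "side" or "top" or "wrist"; returns the picture (480x640x3 uint8, blue, green, red); there is no depth.
- camera_model(name): a dict with "mtx" (3x3 intrinsics, pixels), "position" and "orientation" of the camera in the world. Camera axes: x right, y up, looking along -z (the intrinsics and any distortion apply to the point x, -y, -z); pixel columns grow to the right and rows downward; lengths in mm; the calibration is good to about 2 mm. A picture is of the moment at which its call begins: read the wrist's pose just before it. camera_model takes no time and is no camera call; for the wrist camera it gives the pose at the moment of the call.
- close_job(): hands the job in, once; it reports no verdict.
Trained networks look in the newest picture that a camera, given by its name, has taken for a name from the list of things; names that differ only in an ending like _2 or _b are one class to them, and where a whole thing is asked for, a point or a joint stands for the part that bears it (a point fixed in the world has none). Each returns a list of dicts, best first, with "conf" (0 to 1); they miss things now and then, are a little off and sometimes report something else, mostly with a low value. They report only what shows in the picture. A call takes as long as a camera call. They do not tell look-alikes from the thing itself.
- silhouettes(camera, thing): "pixels" (480x640 bool, what is visible of it) and "at" ([column, row] in pixels, amid what is visible of it).
- tip_of(camera, thing): "at" ([column, row] in pixels: a listed point, or the origin of a listed thing).
The state is a dict: "t": time; "qpos": joint angles; "qvel": joint speeds; "joint_torque": joint torques, N m; "ee_pos": TCP position; "orientation": TCP orientation; "ft_force": force on the tool from outside, world axes, zero at the start; "moment": the same for the moment, N m; "width": finger opening in mm.
Only numpy, scipy, OpenCV 4.12 (cv2) and the standard library are available. Lean on these libraries where they do the work, as an engineer would, in place of code of your own. Each camera call takes 0.05 s, during which the arm holds its last target. There are 200 camera calls.

## Task

Put the little metal baking mould away in the wooden chest. Its drawer has no handle: feel along the ledge on the chest's top until your fingertips drop into the hidden recess, and press the catch there so that the drawer springs fully open. Then set the mould upright and fully home in the drawer's tapered well, let go, leave the drawer open, and don't disturb the tumbler or the gingerbread.

Things in the scene. Friction and masses are not known exactly. Their poses are not given: they have to be found in the camera images.
- chest: Fixed closed wooden chest, 140 (x) x 270 (y) mm; origin: centre of its underside, on the table; z up; its drawer front faces its own -x (roughly the robot, yaw within 0.3 rad). The top is stepped: behind (chest x -22 to +70 mm) 84 mm high; in front of that riser the ledge, 66 mm high, chest x -70 to -22 mm, along the whole width in y.
- ledge (a point): Middle of the ledge's surface, 66 mm above the table (chest x = -43, y = 0 mm); axes as the chest's. The ledge is five like 52 mm wooden panels centred at y = -104, -52, 0, 52, 104 mm from here. Four are solid; one, another each time, is an open-topped recess 43 (x) x 47 (y) mm, its floor 10 mm lower. Which one is not told: feel with shut fingertips along this line, or look from above.
- catch (a joint): The catch: the sprung floor plate of the recess, same wood. Value: how far it is pressed down, 0 at rest (top 56 mm above the table), 0.008 m fully down. It takes about 1.5 N to start, 6 N to go fully down, releases the drawer at about 0.005 to 0.006 m, and springs back up.
- drawer (a joint): The chest's drawer: 0 shut and latched, 0.085 m fully open; it slides along the chest's -x. When the catch is pressed a light spring (1 to 3 N) drives it fully open in about a second and keeps it there; it does not open without the catch. Front 268 mm wide; flat wooden top 150 mm wide, 44 mm above the table.
- well (a point): Centre of the mouth of the round tapered well in the drawer's top, 44 mm above the table, at chest y = 0; chest x = -28 mm when shut (hidden inside), -113 mm when open: it moves with the drawer. Axes as the chest's. The well is 30 mm deep with a flat floor, about 49 mm wide at the mouth, 38 mm at the floor.
- mould_mid (a point): The mould: an open tapered cup of plain metal, 60 mm high, 36 mm wide at the foot, 58 mm at the rim, wall 3 mm, 60 to 130 g, standing on the table on one side of the chest. The point is on its axis half-way up (30 mm above its foot); z is its axis, up. Fully home in the well its foot is on the well's floor and this point coincides with well.
- tumbler: A glass tumbler, 105 mm high, 68 mm wide, upright on the other side of the chest; origin at the centre of its foot. Bystander.
- heart: Gingerbread heart, about 75 mm across, 10 mm thick, flat on the table, origin at its middle underneath. Bystander.
- star: Gingerbread star, 82 mm across, 10 mm thick, flat on the table, origin at its middle underneath. Bystander.
Not all that is in view belongs to the job. There is more than one size of the part that bears mould_mid; the job needs the middle-sized.

How it is judged (in metres and radians):
On the way:
1. the catch has been pressed and the drawer has sprung open (at least 78 of 85 mm) (value of joint drawer above 0.078 m), for 0.2 s.
At the end, for the whole second after the job is handed in: The drawer is open (at least 78 of its 85 mm), the catch is back up (less than 3 mm down), and the mould stands released, upright within 0.1 rad, fully home in the well (its centre within 4 mm of the well's mouth point sideways and in height) (value of joint drawer above 0.078 m and value of joint catch below 0.003 m and horizontal distance between mould_mid and well below 0.004 m and z of mould_mid in the frame of well between -0.004 and 0.004 m and angle between mould_mid's own z axis and vertical below 0.1 rad); the robot touches nothing.
It fails at once if the tumbler is moved more than 30 mm or tipped (distance of tumbler from where it was at the start of the episode above 0.03 m or angle between tumbler's own z axis and vertical above 0.35 rad).
It fails at once if the gingerbread heart is moved more than 30 mm (distance of heart from where it was at the start of the episode above 0.03 m).
It fails at once if the gingerbread star is moved more than 30 mm (distance of star from where it was at the start of the episode above 0.03 m).
It also fails if it takes over 69 s, if anything falls off the work surface, if the arm or the gripper's body presses on something with over 40 N, if the wrist force passes 120 N, or if a joint passes its speed limit or range.

## Working session

There is one attempt and no reset: what is moved stays moved. The work goes in short steps, Python scripts to look and compute and a tool call to move; the robot and the scene stay as the last step left them, time stands still between calls to the robot, and variables do not carry over. Pictures are saved under pics/ and viewed, about 8 in all and at most 12, crops included, and the job is handed in when it is done.

Besides the shell and the picture viewer there is one more tool, called after ">>>" as a command line: name --pt "numbers of a row" for each row, then --argument value for the rest. arm_command: Moves the arm, as the interface text tells. Its arguments: {"type":"object","properties":{"targets":{"type":"array","items":{"type":"array","items":{"type":"number"}}},"gripper":{"type":"number"}},"required":["targets"]}

```bash
mkdir -p pics
cat > h.py <<'E'
import numpy as np, cv2
from scipy.spatial.transform import Rotation as R
from workcell import *
def rot(o):
    o=np.array(o,float)
    return o if o.shape==(3,3) else (R.from_rotvec(o).as_matrix() if o.size==3 else R.from_quat(o).as_matrix())
def ray(cm,px):
    K=np.array(cm["mtx"]); d=np.array(cm.get("dist",np.zeros(5)),float)
    u=cv2.undistortPoints(np.array([[px]],float),K,d)[0,0]
    return np.array(cm["position"]), rot(cm["orientation"])@np.array([u[0],-u[1],-1])
def at(cm,px,z):
    p,d=ray(cm,px); return p+d*(z-p[2])/d[2]
def proj(cm,P):
    K=np.array(cm["mtx"]); q=rot(cm["orientation"]).T@(np.array(P,float)-np.array(cm["position"]))
    u=K@np.array([q[0],-q[1],-q[2]]); return u[:2]/u[2]
E
python3 - <<'E'
from h import *
o=get_obs(); print({k:np.round(v,3) for k,v in o.items()}); print(rot(o["orientation"]).round(2))
for c in["top","side"]:
    im=get_image(c); cv2.imwrite(f"pics/{c}0.png",im); cm=camera_model(c); print(c,{k:np.round(v,3) if not isinstance(v,str) else v for k,v in cm.items()})
    for t,z in[("mould_mid",30),("chest",0),("ledge",66),("tumbler",0),("heart",0),("star",0),("catch",56),("drawer",44)]:
        for d in tip_of(c,t)[:5]:print(t,round(d["conf"],2),np.round(d["at"]),at(cm,d["at"],z).round(0))
E
```

```text
{'t': np.float64(0.0), 'qpos': array([ 1.257,  0.424,  1.631, -0.   ,  1.089, -0.019]), 'qvel': array([ 0.002,  0.001,  0.   , -0.001, -0.001,  0.   ]), 'joint_torque': array([ 0.0000e+00, -5.4463e+01, -2.7367e+01,  6.4000e-02,  2.3000e-02,
       -0.0000e+00]), 'ee_pos': array([181.431, 597.539, 238.879]), 'orientation': array([-1.335, -0.988,  0.991]), 'ft_force': array([-0.284,  0.51 ,  0.053]), 'moment': array([-0.011, -0.008,  0.031]), 'width': np.float64(87.813)}
[[ 0.29 -0.   -0.96]
 [ 0.96 -0.    0.29]
 [-0.   -1.   -0.  ]]
top {'mtx': array([[580.325,   0.   , 325.166],
       [  0.   , 580.325, 237.999],
       [  0.   ,   0.   ,   1.   ]]), 'position': array([ 416.357,   19.667, 1261.056]), 'orientation': array([ 0.06 , -0.099, -1.567])}
mould_mid 0.66 [218. 272.] [469. 215.  30.]
mould_mid 0.6 [163. 261.] [492. 330.  30.]
mould_mid 0.54 [150. 308.] [393. 355.  30.]
ledge 0.89 [338. 230.] [555. -36.  66.]
tumbler 0.63 [454. 271.] [ 472. -293.    0.]
heart 0.77 [176. 172.] [689. 315.   0.]
heart 0.49 [338. 214.] [598. -40.   0.]
heart 0.42 [474. 188.] [ 657. -343.    0.]
star 0.81 [472. 187.] [ 658. -338.    0.]Traceback (most recent call last):
  File "<stdin>", line 6, in <module>
ValueError: it knows: chest, heart, ledge, mould_mid, star, tumbler, well
```

View pics/top0.png

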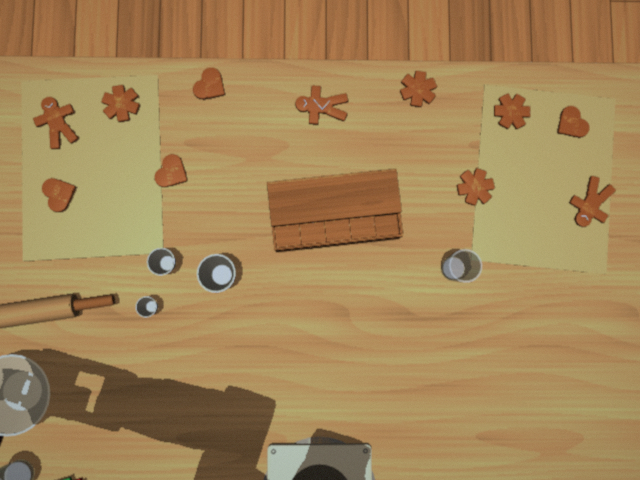

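The top view shows the chest at about (335,210) and three moulds: largest at (218,272), middle at (163,261), smallest at (148,306). The tumbler is at (462,265), with the near heart at (172,171) and the near star at (476,187).

Run:
```python
from h import *
im=cv2.imread("pics/top0.png"); c=im[160:260,255:415]
cv2.imwrite("pics/c1.png",cv2.convertScaleAbs(cv2.resize(c,None,fx=5,fy=5,interpolation=cv2.INTER_CUBIC),alpha=1.6))
get_image("top"); cm=camera_model("top")
s=silhouettes("top","chest")[0]; m=s["pixels"].astype(np.uint8); print(s["conf"],m.sum())
# fit x,y,yaw of chest by projected silhouette IoU
from scipy.optimize import minimize
pts=[(-70,y,z) for y in(-135,135) for z in(0,66)]+[(70,y,z) for y in(-135,135) for z in(0,84)]+[(-22,y,84) for y in(-135,135)]
big=cv2.resize(m,None,fx=4,fy=4,interpolation=cv2.INTER_LINEAR)
def cost(v):
    Rz=R.from_euler("z",v[2]/100).as_matrix()
    P=np.array([proj(cm,Rz@p+[v[0],v[1],0]) for p in np.array(pts,float)])
    h=cv2.convexHull(((P+.5)*4*16).astype(np.int32)); a=np.zeros_like(big); cv2.fillPoly(a,[h],1,shift=4)
    return 1-(a&big).sum()/(a|big).sum()
best=min((minimize(cost,[598,-38,y],method="Nelder-Mead",options=dict(initial_simplex=[[598,-38,y],[608,-38,y],[598,-28,y],[598,-38,y+5]])) for y in(-15,0,15)),key=lambda r:r.fun)
print(best.x,best.fun)
for d in silhouettes("top","mould_mid"):
    p=d["pixels"]; e=cv2.findContours(p.astype(np.uint8),0,2)[0]; (q,r)=cv2.minEnclosingCircle(max(e,key=len)); print(d["conf"],d["at"],p.sum(),q,r)
im=get_image("side"); cv2.imwrite("pics/side0.png",im); cs=camera_model("side");print(cs)
for t,z in[("mould_mid",30),("chest",0),("ledge",66),("tumbler",0),("heart",0),("star",0)]:
    for d in tip_of("side",t)[:5]:print(t,round(d["conf"],2),np.round(d["at"]),at(cs,d["at"],z).round(0))
```

```text
0.85 7030
[599.323062   -30.26659533  10.58043425] 0.28266252653093316
0.81 [148.7, 305.9] 376 (146.8541717529297, 305.7083435058594) 11.470261573791504
0.6 [214.2, 269.4] 1133 (216.0472412109375, 272.2243957519531) 19.417940139770508
0.59 [160.7, 259.6] 620 (161.8030242919922, 260.7363586425781) 14.253201484680176
{'mtx': array([[485.44655228,   0.        , 319.85541526],
       [  0.        , 485.44655228, 235.76139023],
       [  0.        ,   0.        ,   1.        ]]), 'position': array([ 274.9877098 , -753.12171882,  895.35795363]), 'orientation': array([ 0.76160107, -0.13934018, -0.31003206])}
mould_mid 0.55 [262. 170.] [487. 337.  30.]
mould_mid 0.52 [230. 172.] [398. 359.  30.]
chest 0.83 [344. 258.] [600. -23.   0.]
ledge 0.87 [328. 247.] [553. -36.  66.]
tumbler 0.88 [335. 366.] [ 477. -295.    0.]
heart 0.72 [330. 168.] [688. 320.   0.]
heart 0.48 [324. 247.] [567.  26.   0.]
star 0.92 [426. 364.] [ 655. -350.    0.]
```

View pics/c1.png

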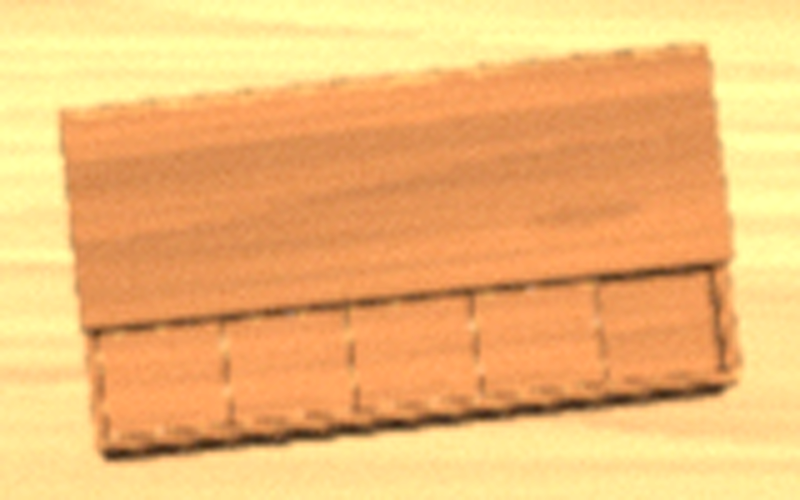

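View pics/side0.png

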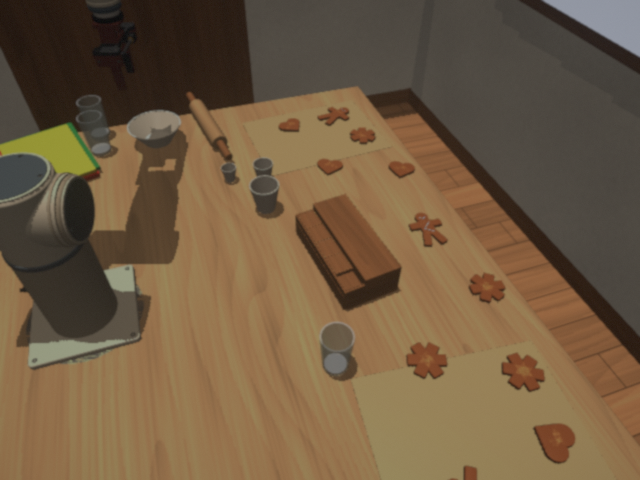

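The chest crop shows five panels. The rightmost (crop x 605–715), which is y=-104, looks like it has inner wall shading. The side view shows a step on the ledge near (343,270).

Run:
```python
from h import *
from scipy.optimize import least_squares
cm=camera_model("top"); cs=camera_model("side")
obs=[((62,110),(70,135,84)),((705,45),(70,-135,84)),((85,328),(-22,135,84)),((728,262),(-22,-135,84)),((103,440),(-70,135,66)),((738,372),(-70,-135,66))]
def f(v):
    Rz=R.from_euler("z",v[2]/100).as_matrix()
    return np.concatenate([proj(cm,Rz@np.array(p,float)+[v[0],v[1],0])-((np.array(u)-2)/5+[255,160]) for u,p in obs])
r=least_squares(f,[598,-38,10]); print(r.x,r.fun.round(1))
v=r.x;Rz=R.from_euler("z",v[2]/100).as_matrix()
im=cv2.imread("pics/side0.png"); big=cv2.resize(im[190:310,285:410],None,fx=5,fy=5,interpolation=cv2.INTER_CUBIC); big=cv2.convertScaleAbs(big,alpha=1.6)
for y in(-104,-52,0,52,104):
    p=Rz@np.array([-43,y,66.])+[v[0],v[1],0]; q=proj(cs,p); print(y,p.round(1),q.round(1),proj(cm,p).round(1))
    cv2.circle(big,tuple(((q-[285,190])*5).astype(int)),3,(255,0,0),-1)
top=cv2.convertScaleAbs(cv2.resize(cv2.imread("pics/top0.png")[205:255,265:410],None,fx=4.3,fy=4.3,interpolation=cv2.INTER_CUBIC),alpha=1.6)
cv2.imwrite("pics/c2.png",big)
```

```text
[598.92576645 -30.32448732  10.9809327 ] [-0.7 -0.8  0.7 -1.1 -0.9 -0.2  1.5 -0.8 -1.5  1.5  1.   1.3]
-104 [ 567.6 -138.4   66. ] [350.1 278.2] [386.8 224. ]
-52 [561.9 -86.7  66. ] [339.4 262. ] [362.1 226.6]
0 [556.2 -35.   66. ] [329.3 246.7] [337.2 229.3]
52 [550.5  16.6  66. ] [319.8 232.2] [312.3 231.9]
104 [544.8  68.3  66. ] [310.8 218.6] [287.3 234.5]
```

View pics/c2.png

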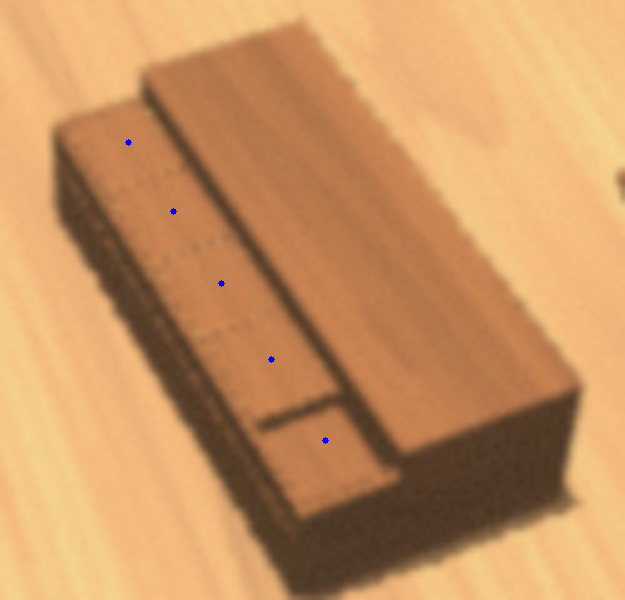

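The side crop confirms that the recess is the panel at chest y=-104 (step visible at crop (300,410)). First I'll align the tool with the chest yaw and shut the fingers.

>>> arm_command --pt "0 0 0 -0.101" --pt "0 0 0 -0.101" --pt "0 0 0 -0.101" --pt "0 0 0 -0.101" --pt "0 0 0 0" --gripper 0

```text
t: 1.27
ee_pos: [181.6, 598.0, 239.7]
orientation: [-1.154, -1.292, 1.292]
ft_force: [0.0, 0.9, -0.1]
width: 57.9
```

```bash
cat >> h.py <<'E'
def to(p):
    o=get_obs(); Rm=rot(o["orientation"]); d=np.array(p,float)-o["ee_pos"]; t=Rm.T@d
    print("t",round(float(o["t"]),2),"pos",np.round(o["ee_pos"],1),"yawx",round(float(np.arctan2(Rm[1,0],Rm[0,0])),3),"w",round(float(o["width"]),1),"F",np.round(o["ft_force"],1),"need tool",t.round(1))
E
python3 -c "
from h import *
print(tip_reach)
to([567.6,-138.4,130])"
```

```text
17.0
t 1.27 pos [181.6 598.  239.7] yawx 1.684 w 57.9 F [ 0.   0.9 -0.1] need tool [-775.2  109.7 -300.7]
```

>>> arm_command --pt "-32 0 -12.5 0" --pt "-32 0 -12.5 0" --pt "-32 0 -12.5 0" --pt "-32 0 -12.5 0" --pt "-32 0 -12.5 0" --pt "-32 0 -12.5 0" --pt "-32 0 -12.5 0" --pt "-32 0 -12.5 0" --pt "-32 0 -12.5 0" --pt "-32 0 -12.5 0" --pt "-32 0 -12.5 0" --pt "-32 0 -12.5 0" --pt "-32 0 -12.5 0" --pt "-32 0 -12.5 0" --pt "-32 0 -12.5 0" --pt "-32 0 -12.5 0" --pt "-32 0 -12.5 0" --pt "-32 0 -12.5 0" --pt "-32 0 -12.5 0" --pt "-32 0 -12.5 0"

```text
t: 2.93
ee_pos: [500.4, -12.7, 239.9]
orientation: [-1.158, -1.287, 1.286]
ft_force: [-0.1, 0.1, 0.1]
width: 0.6
```

```bash
python3 -c "
from h import *
to([567.6,-138.4,120])"
```

```text
t 2.93 pos [500.4 -12.7 239.9] yawx 1.676 w 0.6 F [-0.1  0.1  0.1] need tool [-132.1  119.9  -53.5]
```

>>> arm_command --pt "-26.4 14 -10.7 0" --pt "-26.4 14 -10.7 0" --pt "-26.4 14 -10.7 0" --pt "-26.4 14 -10.7 0" --pt "-26.5 14 -10.7 0" --pt "0 10 0 0" --pt "0 10 0 0" --pt "0 0 0 0" --pt "0 0 0 0"

```text
t: 3.68
ee_pos: [566.5, -135.4, 149.2]
orientation: [-1.154, -1.288, 1.289]
ft_force: [-0.2, -0.2, -0.1]
width: 0.6
```

Run:
```python
from h import *
to([567.6,-138.4,78]); im=get_image("wrist"); cm=camera_model("wrist"); print(cm["position"])
for x,y in[(-64.5,-127.5),(-21.5,-127.5),(-21.5,-80.5),(-64.5,-80.5),(-43,-104)]:
    a=.1098;p=np.array([598.9+np.cos(a)*x-np.sin(a)*y,-30.3+np.sin(a)*x+np.cos(a)*y,66]); q=proj(cm,p); cv2.circle(im,tuple(q.astype(int)),3,(255,0,0),-1)
cv2.imwrite("pics/w1.png",im)
```

```text
t 3.68 pos [ 566.5 -135.4  149.2] yawx 1.68 w 0.6 F [-0.2 -0.2 -0.1] need tool [-3.2 71.2 -0.9]
[ 490.67390558 -143.78083376  294.38244327]
```

View pics/w1.png

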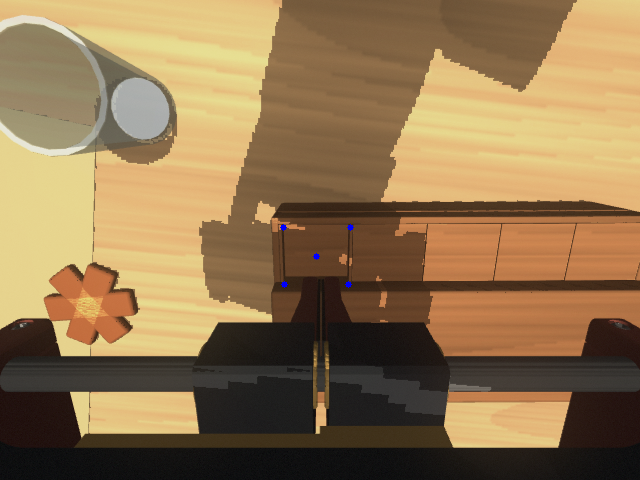

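The overlaid recess corners (283–350, 228–285) match the picture, so the chest pose is good. Next I'll descend into the recess.

>>> arm_command --pt "-3 20 -1 0" --pt "0 20 0 0" --pt "0 20 0 0" --pt "0 10 0 0" --pt "0 4 0 0" --pt "0 2 0 0" --pt "0 2 0 0" --pt "0 1 0 0" --pt "0 1 0 0" --pt "0 1 0 0" --pt "0 1 0 0" --pt "0 1 0 0" --pt "0 0 0 0" --pt "0 0 0 0" --pt "0 0 0 0"

```text
t: 4.98
ee_pos: [569.2, -139.3, 67.0]
orientation: [-1.156, -1.29, 1.289]
ft_force: [0.4, 3.5, 4.3]
width: 0.7
```

Run:
```python
from h import *
to([567.6,-138.4,66]); im=get_image("top"); cv2.imwrite("pics/top1.png",im)
for d in tip_of("top","well"): print(d, at(camera_model("top"),d["at"],44))
```

```text
t 4.98 pos [ 569.2 -139.3   67. ] yawx 1.68 w 0.7 F [0.4 3.5 4.3] need tool [1.  1.  1.5]
{'at': [337.2, 257.2], 'conf': 0.8} [499.60276088 -35.91787249  44.        ]
```

>>> arm_command --pt "0 1 0 0" --pt "0 0 0 0" --pt "0 -10 0 0" --pt "0 -20 0 0" --pt "0 -40 0 0" --pt "0 -40 0 0" --pt "0 -20 0 0" --pt "0 0 0 0" --pt "0 0 0 0" --pt "0 0 0 0" --gripper 0

```text
t: 5.92
ee_pos: [567.7, -139.4, 194.8]
orientation: [-1.154, -1.288, 1.29]
ft_force: [0.1, -0.4, 1.2]
width: 0.2
```

Run:
```python
from h import *
a=.1098
print("expect well",598.9-113*np.cos(a),-30.3-113*np.sin(a))
for c in("top","side","wrist"):
    im=get_image(c);cm=camera_model(c)
    for d in tip_of(c,"well")[:2]: print(c,d, at(cm,d["at"],44))
    for d in silhouettes(c,"mould_mid") if c!="wrist" else []:
        cn=max(cv2.findContours(d["pixels"].astype(np.uint8),0,2)[0],key=len); (q,r)=cv2.minEnclosingCircle(cn)
        print(c,d["conf"],np.round(d["at"]),d["pixels"].sum(),q,r,at(cm,d["at"],30).round(1))
    if c=="top":
        for d in tip_of(c,"mould_mid"): print(d, at(cm,d["at"],30).round(1))
to([492,330,200])
```

```text
expect well 486.5804821876516 -42.682484338837725
top {'at': [340.1, 263.5], 'conf': 0.73} [486.36037318 -41.99741464  44.        ]
top 0.86 [215. 272.] 1076 (215.70370483398438, 271.40740966796875) 18.882633209228516 [469.1 221.2  30. ]
top 0.7 [162. 259.] 635 (161.1981964111328, 261.3063049316406) 14.578181266784668 [495.6 333.5  30. ]
top 0.57 [149. 304.] 386 (146.5, 305.5) 11.768702507019043 [401.7 357.6  30. ]
{'at': [165.0, 261.4], 'conf': 0.94} [490.8 327.   30. ]
{'at': [219.8, 272.3], 'conf': 0.69} [468.  211.5  30. ]
{'at': [150.8, 305.5], 'conf': 0.6} [398.3 353.9  30. ]
side {'at': [303.5, 263.7], 'conf': 0.83} [488.78473581 -47.87093652  44.        ]
side 0.88 [263. 164.] 314 (262.125, 165.875) 10.64346694946289 [496.1 362.   30. ]
side 0.87 [266. 191.] 874 (264.0, 194.0) 19.416587829589844 [473.5 243.7  30. ]
side 0.77 [230. 168.] 245 (227.7315216064453, 171.9532012939453) 10.12666130065918 [403.2 375.2  30. ]
t 6.37 pos [ 568.6 -139.2  195.2] yawx 1.68 w 0.4 F [0.  0.1 0.2] need tool [474.8  -4.7  25. ]
```

The drawer is open: the well measures (486.4,-42.0) against an expected (486.6,-42.7). The middle mould is confirmed by rim radius (~14.3 px, or 58 mm). I'll move near it with the gripper open and measure with the wrist camera.

>>> arm_command --pt "29.5 0 -2.5 0" --pt "29.5 0 -2.5 0" --pt "29.5 0 -2.5 0" --pt "29.5 0 -2.5 0" --pt "29.5 0 -2.5 0" --pt "29.5 0 -2.5 0" --pt "29.5 0 -2.5 0" --pt "29.5 0 -2.5 0" --pt "29.5 0 -2.5 0" --pt "29.5 0 -2.5 0" --pt "29.5 0 -2.5 0" --pt "29.5 0 -2.5 0" --pt "29.5 0 -2.5 0" --pt "29.5 0 -2.5 0" --pt "29.5 0 -2.5 0" --pt "29.5 0 -2.5 0" --pt "0 0 0 0" --pt "0 0 0 0" --pt "0 0 0 0" --gripper 100

```text
t: 7.95
ee_pos: [556.7, 333.7, 195.3]
orientation: [-1.155, -1.289, 1.29]
ft_force: [-0.3, -0.5, 0.5]
width: 88.1
```

Run:
```python
from h import *
to([491,328,200])
for c in("wrist","top"):
    im=get_image(c); cm=camera_model(c)
    if c=="wrist": cv2.imwrite("pics/w2.png",im)
    for d in tip_of(c,"mould_mid"): print(c,d, at(cm,d["at"],30).round(1))
    for d in silhouettes(c,"mould_mid"):
        cn=max(cv2.findContours(d["pixels"].astype(np.uint8),0,2)[0],key=len); (q,r)=cv2.minEnclosingCircle(cn)
        print(c,"sil",d["conf"],np.round(q),round(r,1),at(cm,q,60).round(1))
```

```text
t 7.95 pos [556.7 333.7 195.3] yawx 1.68 w 88.1 F [-0.3 -0.5  0.5] need tool [ 1.5 -4.7 66. ]
wrist {'at': [372.6, 41.8], 'conf': 0.88} [395.5 358.   30. ]
wrist {'at': [327.2, 151.0], 'conf': 0.86} [485.3 330.8  30. ]
wrist {'at': [182.6, 108.4], 'conf': 0.6} [463.6 202.8  30. ]
wrist sil 0.95 [374.  36.] 33.3 [399.8 355.1  60. ]
wrist sil 0.59 [170.  96.] 63.1 [457.4 205.   60. ]
top {'at': [216.9, 272.2], 'conf': 0.94} [468.2 217.6  30. ]
top {'at': [166.0, 260.8], 'conf': 0.65} [492. 325.  30.]
top {'at': [333.2, 229.8], 'conf': 0.38} [559.2 -28.1  30. ]
top sil 0.98 [216. 272.] 19.6 [466.5 214.3  60. ]
top sil 0.57 [162. 261.] 13.7 [489.7 325.2  60. ]
```

View pics/w2.png

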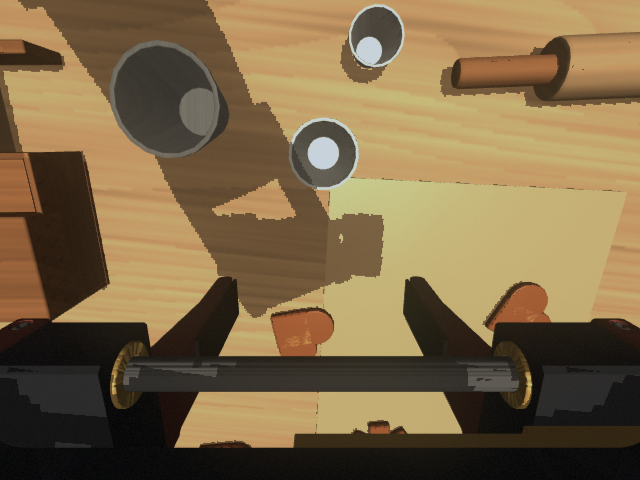

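The wrist view shows the middle mould with its rim centred at (324,154) and its foot at (323,153). The large and small ones are off to the sides.

Run:
```python
from h import *
cm=camera_model("wrist")
print(at(cm,(324,153.7),60),at(cm,(323,153),3))
e=at(cm,(290,153.7),60)-at(cm,(358,153.7),60); print("dia",np.linalg.norm(e))
to([488,330,195])
```

```text
[487.70184734 328.20993448  60.        ] [488.53921871 327.80468338   3.        ]
dia 54.930724368255376
t 8.25 pos [557.3 333.4 195.8] yawx 1.679 w 87.6 F [-0.5  0.3 -0.7] need tool [ 4.1  0.8 69.2]
```

>>> arm_command --pt "1.2 0 23 0" --pt "0 0 23 0" --pt "0 0 22.5 0" --pt "0 0 0 0" --pt "0 25 0 0" --pt "0 25 0 0" --pt "0 0 0 0" --pt "0 0 0 0"

```text
t: 8.92
ee_pos: [488.7, 327.4, 145.0]
orientation: [-1.155, -1.287, 1.291]
ft_force: [-0.2, -0.2, -0.2]
width: 87.9
```

Run:
```python
from h import *
to([488.8,327.3,58])
c="wrist"; im=get_image(c); cm=camera_model(c); cv2.imwrite("pics/w3.png",im)
for P in[(488.8+29*np.cos(a),327.3+29*np.sin(a),60) for a in np.arange(0,6.28,.4)]:
    cv2.circle(im,tuple(proj(cm,P).astype(int)),2,(255,0,0),-1)
cv2.imwrite("pics/w3.png",im)
```

```text
t 8.92 pos [488.7 327.4 145. ] yawx 1.68 w 87.9 F [-0.2 -0.2 -0.2] need tool [-0.  87.  -0.3]
```

View pics/w3.png

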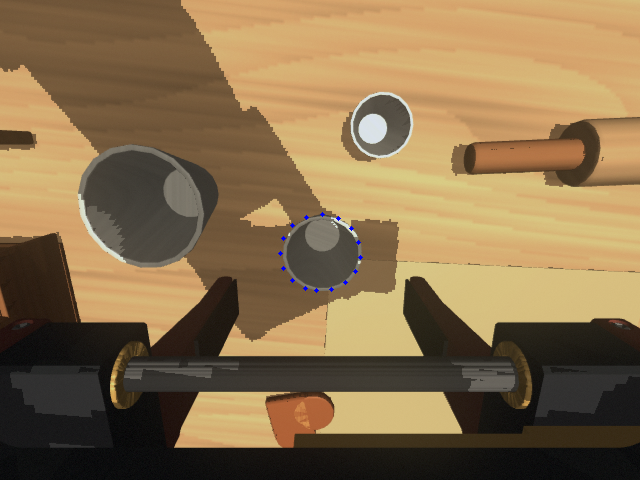

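The predicted rim ring sits on the mould at (284–360, 215–290), so I'll descend and grip.

>>> arm_command --pt "0 25 0 0" --pt "0 25 0 0" --pt "0 20 0 0" --pt "0 10 0 0" --pt "0 7 0 0" --pt "0 0 0 0"

```text
t: 9.47
ee_pos: [489.1, 328.0, 58.5]
orientation: [-1.156, -1.289, 1.289]
ft_force: [0.5, -0.1, -0.4]
width: 88.3
```

>>> arm_command --pt "0 0 0 0" --pt "0 0 0 0" --pt "0 0 0 0" --pt "0 0 0 0" --pt "0 0 0 0" --pt "0 0 0 0" --pt "0 0 0 0" --pt "0 0 0 0" --gripper 0

```text
t: 10.13
ee_pos: [489.2, 328.4, 59.3]
orientation: [-1.156, -1.29, 1.288]
ft_force: [-2.0, 0.3, 7.0]
width: 56.4
```

>>> arm_command --pt "0 -5 0 0" --pt "0 -15 0 0" --pt "0 -25 0 0" --pt "0 -25 0 0" --pt "0 0 0 0" --pt "0 0 0 0"

```text
t: 10.63
ee_pos: [489.4, 328.3, 129.9]
orientation: [-1.156, -1.291, 1.287]
ft_force: [-0.2, 0.7, -0.4]
width: 56.1
```

Run:
```python
from h import *
to([486.5,-42.4,130])
```

```text
t 10.63 pos [489.4 328.3 129.9] yawx 1.68 w 56.1 F [-0.2  0.7 -0.4] need tool [-368.2   -0.6   43.3]
```

>>> arm_command --pt "0 -25 0 0" --pt "0 -25 0 0" --pt "0 0 0 0" --pt "-25 0 3 0" --pt "-25 0 3 0" --pt "-25 0 3 0" --pt "-25 0 3 0" --pt "-25 0 3 0" --pt "-25 0 3 0" --pt "-25 0 3 0" --pt "-25 0 3 0" --pt "-25 0 3 0" --pt "-25 0 3 0" --pt "-25 0 3 0" --pt "-25 0 3 0" --pt "-25 0 3 0" --pt "-25 0 2 0" --pt "-18 0 2 0" --pt "0 0 0 0" --pt "0 0 0 0"

```text
t: 12.3
ee_pos: [485.2, -42.9, 177.3]
orientation: [-1.155, -1.286, 1.288]
ft_force: [0.6, 1.5, -0.3]
width: 56.3
```

Run:
```python
from h import *
to([486.5,-42.4,100])
o=get_obs();p=np.array(o["ee_pos"])
im=get_image("wrist"); cm=camera_model("wrist")
z=p[2]+2
for a in np.arange(0,6.28,.4): cv2.circle(im,tuple(proj(cm,(p[0]+29*np.cos(a),p[1]+29*np.sin(a),z)).astype(int)),2,(255,0,0),-1)
s=get_image("side")
for c in("side","wrist"):
  for t in("mould_mid","well"):
    for d in tip_of(c,t)[:3]: print(c,t,d,at(camera_model(c),d["at"],44 if t=="well" else z-30).round(1))
cv2.imwrite("pics/w4.png",np.hstack([im[100:480,120:520],cv2.resize(s[160:350,200:400],(400,380))]))
```

```text
t 12.3 pos [485.2 -42.9 177.3] yawx 1.678 w 56.3 F [ 0.6  1.5 -0.3] need tool [ 0.4 77.3 -1.5]
side mould_mid {'at': [265.9, 194.6], 'conf': 0.9} [443.7  95.1 149.3]
side mould_mid {'at': [302.5, 228.4], 'conf': 0.7} [491.  -37.9 149.3]
side mould_mid {'at': [231.9, 172.1], 'conf': 0.68} [385.9 202.1 149.3]
side well {'at': [298.8, 261.0], 'conf': 0.97} [480.9 -36.5  44. ]
wrist mould_mid {'at': [610.0, 243.0], 'conf': 0.79} [443.  110.3 149.3]
wrist mould_mid {'at': [322.6, 282.2], 'conf': 0.55} [482.8 -41.  149.3]
wrist well {'at': [319.4, 239.2], 'conf': 0.96} [487.8 -42.8  44. ]
```

View pics/w4.png

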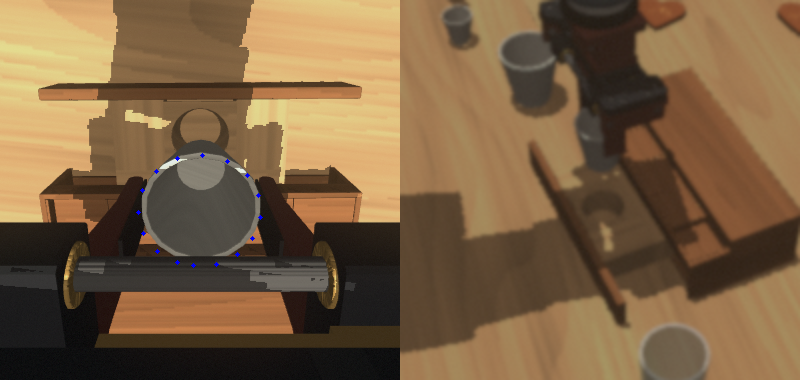

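The mould is held upright with its rim at the predicted ring. The well measures (487,-42.5). Lowering now.

>>> arm_command --pt "0.3 20 -2 0" --pt "0 20 0 0" --pt "0 20 0 0" --pt "0 20 0 0" --pt "0 8 0 0" --pt "0 4 0 0" --pt "0 0 0 0" --pt "0 0 0 0"

```text
t: 13.27
ee_pos: [488.7, -41.8, 87.3]
orientation: [-1.156, -1.29, 1.289]
ft_force: [0.4, -1.3, -0.9]
width: 56.3
```

>>> arm_command --pt "0 2 0 0" --pt "0 2 0 0" --pt "0 1 0 0" --pt "0 1 0 0" --pt "0 1 0 0" --pt "0 1 0 0" --pt "0 0 0 0" --pt "0 0 0 0"

```text
t: 13.93
ee_pos: [488.1, -42.1, 78.6]
orientation: [-1.155, -1.289, 1.289]
ft_force: [-0.3, -0.7, -1.2]
width: 56.0
```

>>> arm_command --pt "0 1 0 0" --pt "0 1 0 0" --pt "0 1 0 0" --pt "0 1 0 0" --pt "0 0 0 0" --pt "0 0 0 0"

```text
t: 14.43
ee_pos: [488.1, -42.0, 74.5]
orientation: [-1.155, -1.289, 1.289]
ft_force: [-0.9, -1.4, -0.2]
width: 56.2
```

```bash
python3 -c "
from h import *
to([487,-42.5,73.5])"
```

```text
t 14.43 pos [488.1 -42.   74.5] yawx 1.68 w 56.2 F [-0.9 -1.4 -0.2] need tool [-0.4  1.   1.2]
```

Not in contact yet, so I'll continue gently.

>>> arm_command --pt "0 0.5 0.5 0" --pt "0 0.5 0 0" --pt "0 0.5 0 0" --pt "0 0.5 0 0" --pt "0 0 0 0" --pt "0 0 0 0"

```text
t: 14.93
ee_pos: [488.4, -42.0, 73.3]
orientation: [-1.157, -1.29, 1.288]
ft_force: [-0.9, -1.4, 5.9]
width: 56.2
```

>>> arm_command --pt "0 0 0 0" --pt "0 0 0 0" --pt "0 0 0 0" --pt "0 0 0 0" --pt "0 0 0 0" --pt "0 0 0 0" --gripper 100

```text
t: 15.43
ee_pos: [487.6, -42.0, 72.6]
orientation: [-1.155, -1.289, 1.289]
ft_force: [0.5, 0.1, -0.5]
width: 87.4
```

>>> arm_command --pt "0 -10 0 0" --pt "0 -20 0 0" --pt "0 -30 0 0" --pt "0 -30 0 0" --pt "0 -20 0 0" --pt "0 0 -30 0" --pt "0 0 -30 0" --pt "0 0 0 0" --pt "0 0 0 0" --pt "0 0 0 0"

```text
t: 16.27
ee_pos: [546.2, -35.4, 182.6]
orientation: [-1.154, -1.288, 1.29]
ft_force: [-0.1, 0.2, -0.1]
width: 87.9
```

Run:
```python
from h import *
to([486.5,-42.5,100])
im=get_image("wrist"); cm=camera_model("wrist")
for zz,r,c in((74,29,(255,0,0)),(44,24.5,(0,255,0)),(17,14.9,(0,0,255))):
  for a in np.arange(0,6.28,.4): cv2.circle(im,tuple(proj(cm,(486.6+r*np.cos(a),-42.7+r*np.sin(a),zz)).astype(int)),1,c,-1)
cv2.imwrite("pics/w5.png",cv2.resize(im[60:300,160:480],(800,600)))
for c in("side","wrist","top"):
  if c!="wrist": get_image(c)
  for d in tip_of(c,"mould_mid")[:3]: print(c,d,at(camera_model(c),d["at"],44).round(1))
for d in tip_of("top","tumbler")[:1]+tip_of("top","heart")[:1]+tip_of("top","star")[:1]: print(d,at(camera_model("top"),d["at"],0).round())
```

```text
t 16.27 pos [546.2 -35.4 182.6] yawx 1.68 w 87.9 F [-0.1  0.2 -0.1] need tool [-0.6 82.6 60. ]
side {'at': [265.8, 197.6], 'conf': 0.87} [464.2 203.2  44. ]
side {'at': [302.0, 260.8], 'conf': 0.79} [488.2 -38.3  44. ]
side {'at': [228.8, 173.3], 'conf': 0.76} [392.2 334.3  44. ]
wrist {'at': [320.1, 157.1], 'conf': 0.78} [479.6 -43.6  44. ]
wrist {'at': [620.9, 173.6], 'conf': 0.67} [465.7 205.5  44. ]
top {'at': [150.5, 306.6], 'conf': 0.85} [396.3 350.7  44. ]
top {'at': [217.9, 272.0], 'conf': 0.77} [468.  213.3  44. ]
{'at': [453.8, 268.5], 'conf': 0.63} [ 479. -293.    0.]
{'at': [173.0, 173.3], 'conf': 0.94} [686. 323.   0.]
{'at': [472.1, 186.9], 'conf': 0.98} [ 660. -338.    0.]
```

View pics/w5.png

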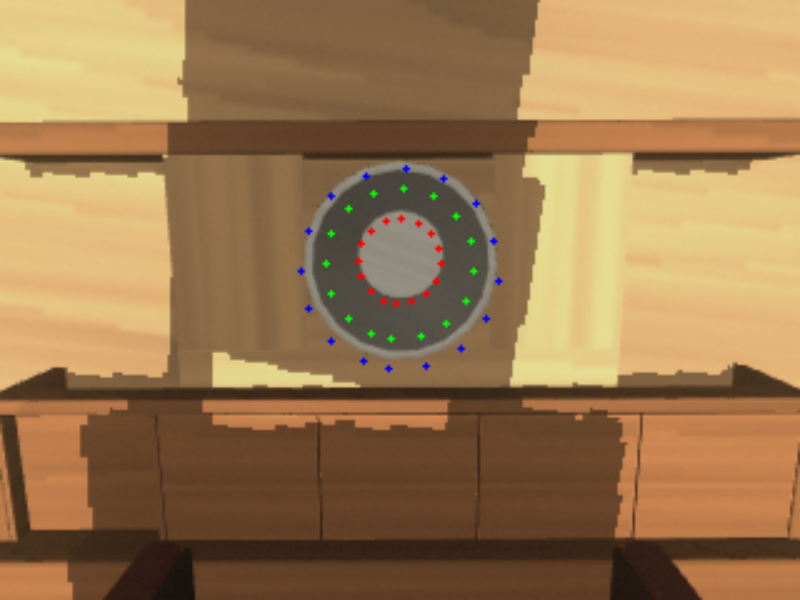

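The mould stands level: rim centre at (400,260) and foot centre at (400,254) in the crop, both shifted by the same ~2 mm. The picture can't settle the height. I'll check it by feel, setting the fingertips about 50 mm apart and touching both sides of the rim, where home means TCP z ≈ 91.

>>> arm_command --pt "0 0 30 0" --pt "0 0 30 0" --pt "0 20 0 0" --pt "0 20 0 0" --pt "0 20 0 0" --pt "0 14 0 0" --pt "0 6 0 0" --pt "0 3 0 0" --pt "0 3 0 0" --pt "0 0 0 0" --pt "0 0 0 0" --gripper 57

```text
t: 17.63
ee_pos: [488.1, -42.1, 97.2]
orientation: [-1.156, -1.29, 1.289]
ft_force: [0.2, 0.1, 0.5]
width: 50.1
```

>>> arm_command --pt "0 1 0 0" --pt "0 1 0 0" --pt "0 1 0 0" --pt "0 0 0 0" --pt "0 0 0 0" --pt "0 0 0 0"

```text
t: 18.13
ee_pos: [487.7, -42.0, 93.7]
orientation: [-1.156, -1.289, 1.289]
ft_force: [-0.1, -0.4, -0.2]
width: 49.8
```

>>> arm_command --pt "0 1 0 0" --pt "0 0.5 0 0" --pt "0 0.5 0 0" --pt "0 0 0 0" --pt "0 0 0 0" --pt "0 0 0 0"

```text
t: 18.63
ee_pos: [487.6, -42.0, 91.6]
orientation: [-1.155, -1.289, 1.289]
ft_force: [0.2, 0.8, -0.6]
width: 49.6
```

>>> arm_command --pt "0 0.5 0 0" --pt "0 0.5 0 0" --pt "0 0 0 0" --pt "0 0 0 0" --pt "0 0 0 0"

```text
t: 19.05
ee_pos: [488.0, -42.0, 91.2]
orientation: [-1.156, -1.29, 1.289]
ft_force: [-0.7, 0.1, 6.3]
width: 50.0
```

Contact comes at TCP z 91.2, so the rim is at 74.2 mm against 74 when home: it is seated. I'll retreat and do a last look.

>>> arm_command --pt "0 -5 0 0" --pt "0 -20 0 0" --pt "0 -30 0 0" --pt "0 -30 0 0" --pt "0 -30 0 0" --pt "0 0 -30 0" --pt "0 0 -30 0" --pt "0 0 -20 0" --pt "0 0 0 0" --pt "0 0 0 0" --pt "0 0 0 0" --pt "0 0 0 0"

```text
t: 20.05
ee_pos: [565.6, -33.4, 205.3]
orientation: [-1.154, -1.288, 1.29]
ft_force: [-0.7, -0.2, 0.2]
width: 50.1
```

Run:
```python
from h import *
to([486.5,-42.5,100])
im=get_image("wrist"); s=get_image("side")
print([(d["at"],d["conf"]) for d in tip_of("side","mould_mid")])
cv2.imwrite("pics/fin.png",np.hstack([im[0:380,120:520],cv2.resize(s[190:380,240:440],(400,380))]))
```

```text
t 20.05 pos [565.6 -33.4 205.3] yawx 1.68 w 50.1 F [-0.7 -0.2  0.2] need tool [ -0.5 105.4  79.4]
[([267.4, 197.6], 0.76), ([299.3, 262.4], 0.73), ([229.7, 170.7], 0.52)]
```

View pics/fin.png

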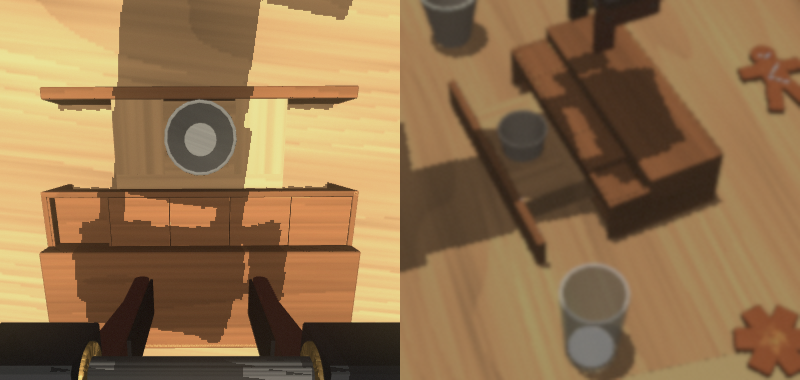

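The mould stands upright in the well, wrist crop (200,137), with the drawer open. The tumbler and star look untouched and the robot is clear.

```bash
python3 -c "
from workcell import close_job
print(close_job())"
```

```text
the job is handed in; nothing more can be done
None
```

The middle-sized mould is in the drawer's well, released and upright. The drawer is open and the job was handed in at about 20 s of the 69 s allowed; no verdict was reported.

I found the recess by looking rather than feeling: the side camera showed it at the chest y = -104 panel. I then pressed the catch there with shut fingertips until the drawer sprang open.

**Last checks:**
- **Drawer:** open. The well was at (486.4, -42.0) mm from the top camera, against an expected (486.6, -42.7) for fully open.
- **Seating:** touching both sides of the rim with the fingertips put it at 74.2 mm, against 74 mm when fully home.
- **Bystanders:** the tumbler, heart and star measured within about 10 mm of their first positions, which is within the camera's scatter.
- **Catch:** not measured directly. I lifted the fingers clear of the recess and nothing is pressing on it.

**One disagreement:** before the rim touch, the wrist camera placed the mould about 2 mm nearer the robot than predicted. Rim and foot were shifted alike, so I took it for calibration or drawer-position error rather than a bad fit.

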